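# Pack the copper coffee pot and close its carton

## Task

Pack the small copper coffee pot with the long handle into the open carton: lower it in without dropping it, so that it stands upright on the carton's floor with its handle inside. Then close the carton with its four flaps flat: first the two short flaps, then the narrow long flap, and last the wide long flap on top. Leave everything else on the bench where it is.

Things in the scene. Friction and masses are not known exactly. Their poses are not given: they have to be found in the camera images.
- carton: Brown cardboard carton, open top, fixed to the bench. Outside 160 mm (its x) by 136 mm (its y); walls and floor 4 mm thick. Origin: centre of its underside, z up, any yaw. Both short walls (x = +80, -80 mm) are 80 mm high, the long wall at y = -68 mm 84.5 mm, the one at y = +68 mm 89 mm. Each wall's top outer edge hinges a 3 mm thick flap. Flaps cannot pass through one another.
- short_flap_a (a joint): Angle of the short flap at carton x = +80 mm: 55 mm from hinge to free edge, 126 mm wide (along y). 0 = closed, flat over the mouth, its underside level with its wall's top; 1.57 = upright; more = leaning outward. Starts 1.8 to 2.3, stop at 2.6. As for all flaps the crease is stiff (0.02 N m): it stays where it is left and gives way to about 1 N.
- short_flap_b (a joint): Angle of the short flap at carton x = -80 mm; same size, meaning and starts as short_flap_a.
- narrow_flap (a joint): Angle of the narrow long flap at carton y = -68 mm: 60 mm from hinge to free edge, 156 mm wide (along x); same meaning and starts. Closes over the short flaps.
- wide_flap (a joint): Angle of the wide long flap at carton y = +68 mm: 88 mm from hinge to free edge, 156 mm wide (along x); same meaning; starts 1.85 to 2.2. Closes last, overlapping the narrow flap by 12 mm.
- pot: Copper coffee pot: straight upright cylinder 56 mm in diameter, 72 mm high, open top, wall 3 mm, about 0.16 kg (varies), with one brass handle along its +x. Origin: centre of its underside, z up; stands on the bench at any yaw. It fits in the carton with the handle roughly along the carton's long axis, either way round.
- pot_handle_end (a point): End of the pot's handle, a round bar 10 mm thick that leaves the pot's wall 59 mm up; this point is on the bar's axis, 88 mm from the pot's axis and 65 mm up; the rounded end reaches 93 mm.
- cup: Bystander beside the pot: copper cup without handle, 52 to 58 mm in diameter, 55 mm high; origin under its centre.
- pitch_block: Bystander beside the pot's handle: pale wooden block 50 x 35 x 30 mm; origin under its centre.
- polish: Bystander at a corner of the carton: amber bottle 48 mm in diameter, 150 mm high; origin under its centre.
- punch_can: Bystander at the diagonally other corner: steel can full of punches, 54 mm in diameter, 134 mm high with the punches; origin under its centre.
- rivet_jar: Bystander in front of short_flap_b: glass jar 52 mm in diameter, 75 mm high; origin under its centre.
- chisel: Bystander: hand tool with a wooden handle and steel blade, 150 mm long, lying at the back of the bench, under 40 mm high.

How it is judged:
On the way, in this order (a step that is already met when the one before it is completed fails the run):
1. the pot stands upright on the carton's floor, released (x of pot in the frame of carton between -0.07 and 0.07 m and y of pot in the frame of carton between -0.05 and 0.05 m and z of pot in the frame of carton below 0.014 m and angle between pot's own z axis and vertical below 0.15 rad and contact force between the fingers and pot below 0.2 N and linear speed of pot below 0.03 m/s), for 0.2 s.
2. both short flaps are folded flat while both long flaps are still up (value of joint each of short_flap_a, short_flap_b below 0.1 rad and value of joint each of narrow_flap, wide_flap above 0.6 rad), for 0.2 s.
3. the narrow long flap is folded flat over the short flaps while the wide one is still up (value of joint each of short_flap_a, short_flap_b, narrow_flap below 0.1 rad and value of joint wide_flap above 0.6 rad), for 0.2 s.
At the end, for the whole second after the job is handed in: All four flaps are within 0.1 rad of flat and the pot stands still and upright (within 0.15 rad) on the floor inside the carton, its underside no more than 14 mm above the carton's underside (x of pot in the frame of carton between -0.07 and 0.07 m and y of pot in the frame of carton between -0.05 and 0.05 m and z of pot in the frame of carton below 0.014 m and angle between pot's own z axis and vertical below 0.15 rad and value of joint each of short_flap_a, short_flap_b, narrow_flap, wide_flap below 0.1 rad and linear speed of pot below 0.02 m/s); the robot touches nothing.
It fails at once if the pot is dropped into the carton (moves faster than 0.6 m/s with its foot below the carton's rim inside the carton) (x of pot in the frame of carton between -0.07 and 0.07 m and y of pot in the frame of carton between -0.05 and 0.05 m and z of pot in the frame of carton below 0.08 m and linear speed of pot above 0.6 m/s).
It fails at once if a bystander is moved by more than 30 mm (distance of any of cup, pitch_block, polish, punch_can, rivet_jar, chisel from where it was at the start of the episode above 0.03 m).
It fails at once if a standing bystander is tipped by more than 0.4 rad (angle between any of cup, pitch_block, polish, punch_can, rivet_jar's own z axis and vertical above 0.4 rad).
It also fails if it takes over 64 s, if anything falls off the work surface, if the arm or the gripper's body presses on something with over 40 N, if the wrist force passes 120 N, or if a joint passes its speed limit or range.

## Robot

A 7-joint arm with a two-finger parallel gripper is mounted at the origin on the work surface. World frame = base frame: x ahead of the robot, y to its left, z up, the work surface at z = 0. Lengths are in m, angles in rad, forces in N, time in s.
With the tool pointing down it reaches from about 0.4 to 0.85 m from the base axis. Payload 4.5 kg.
Tool frame: the origin (TCP) lies between the finger pads; the fingertips stand 14 mm ahead of it and the grasp point (between the pads) lies 5 mm behind it (ctrl.nose_length is the distance from the TCP to the fingertips, in m); z points along the fingers, y is the line along which they close (so a half turn about z gives the same grasp; the last joint's range is limited). The gripper opens to 85 mm and grips with 20 to 120 N. Pads are 22 mm wide; open, the fingers measure 114 mm over their backs; the gripper's body (76 mm by 85 mm) begins 54 mm behind the grasp point. The pads swing forward as they close: fully open they stand 13 mm farther back than shut.
Start: joints at [1.279, 0.689, -0.195, 1.565, 0.157, 0.902, -0.215], TCP at [0.2, -0.592, 0.245] pointing down, gripper open.
Joint ranges: [-3.01, 3.01], [-0.46, 2.08], [-1.47, 1.51], [0.13, 2.56], [-1, 4.14], [0.04, 2.09], [-2.66, 2.66]. Speed limits (rad/s): [2.57, 2.57, 3.14, 3.14, 3.14, 3.14, 3.14].

## Interface

Orientations are given as a 3x3 rotation matrix whose columns are the frame's x, y, z axes.
In Python, from rig import ctrl gives the robot as it stands.
- The arm moves only by the tool move_tool, called after "Emit:" by a JSON object that holds its "api" and its "payload". Schema: {"type":"object","properties":{"motion":{"type":"object","properties":{"moves":{"type":"array","items":{"type":"array","items":{"type":"number"},"minItems":6,"maxItems":6},"minItems":1,"maxItems":5}},"additionalProperties":false,"required":["moves"]},"jaw":{"type":"number"},"only":{"type":"string"},"quiet":{"type":"boolean"},"lines":{"type":"string"}},"required":["motion"],"additionalProperties":false}. motion is an object whose key "moves" holds a list of rows, 1 to 5 of them, each of 6 numbers: dx, dy, dz in units of 50 mm, then a rotation vector rx, ry, rz in rad; each row is the pose to reach, as a shift and turn from the pose commanded when the call began, along the tool's axes at that moment; what a row does not reach only later rows make up. A row lasts 1/8 s, in which the tool goes at most 0.0625 m and 0.188 rad, less where a joint would pass 70% of its speed; a pose out of reach is approached as far as the arm can. jaw is the finger opening in m, set as the call begins (left out keeps the last). The fingers move at their own pace and stop on an object; the grip force is fixed at half the most. Time passes only in rows, so rows that do not move let the fingers close. The tool returns the time, the measured TCP pose, the force, the opening and the grip force at its end. only (a regular expression) keeps the lines of the reply that match it, lines (a string "A,B") keeps lines A to B, and quiet returns only ok. Input that does not fit is refused with a message, and nothing moves.
- ctrl.state(): the state, without advancing time (a new reading comes with each control period).
- ctrl.camera(name): name is "scene" or "side" or "wrist"; returns the picture (480x640x3 uint8, blue, green, red); there is no depth.
- ctrl.camera_params(name): a dict with "camera_matrix" (3x3 intrinsics, pixels), "R" (3x3) and "t" (3): a world point X has camera coordinates R X + t. Camera axes: x right, y down, z forward; pixel columns grow to the right and rows downward; lengths in m; the calibration is good to about 2 mm. A picture is of the moment at which its call begins: read the wrist's pose just before it. camera_params takes no time and is no camera call; for the wrist camera it gives the pose at the moment of the call.
- ctrl.sign_off(): hands the job in; it is judged then, once.
The state is a dict: "t": time; "qpos": joint angles; "joint_vel": joint speeds; "joint_torque": joint torques, N m; "tcp_pos": TCP position; "ee_rot": TCP orientation; "ft_force": force on the tool from outside, world axes, zero at the start; "torque": the same for the moment, N m; "opening": finger opening in m; "grasp_force": force on a finger pad.
Only numpy, scipy, OpenCV 4.12 (cv2) and the standard library are available. Lean on these libraries where they do the work, as an engineer would, in place of code of your own. Each camera call takes 0.05 s, during which the arm holds its last target. There are 200 camera calls.

## Working session

There is one attempt and no reset: what is moved stays moved. The work goes in short steps, Python scripts to look and compute and a tool call to move; the robot and the scene stay as the last step left them, time stands still between calls to the robot, and variables do not carry over. Pictures are saved under pics/ and viewed, at most 12 in all, crops included, and the job is handed in when it is done.

```bash
ls; mkdir -p pics
```

Run:
```python
from rig import ctrl
import cv2
s=ctrl.state();print(s['t'],s['tcp_pos'],s['ee_rot'],s['opening'])
for n in("scene","side","wrist"):
    p=ctrl.camera_params(n);print(n,p['camera_matrix'].round(1).tolist(),p['R'].round(4).tolist(),p['t'].round(4).tolist())
    cv2.imwrite(f"pics/{n}0.png",ctrl.camera(n))
```

```text
pics
rig.py
0.0 [ 0.19979804 -0.59154541  0.24445503] [[ 9.47373874e-01  3.20128479e-01 -7.06548404e-04]
 [ 3.20129239e-01 -9.47372289e-01  1.73663024e-03]
 [-1.13419580e-04 -1.87142492e-03 -9.99998242e-01]] 0.0851762629759648
scene [[469.8, 0.0, 315.9], [0.0, 469.8, 243.8], [0.0, 0.0, 1.0]] [[-0.5103, 0.8597, 0.0211], [0.5548, 0.3479, -0.7557], [-0.657, -0.374, -0.6546]] [0.276, -0.238, 1.3846]
side [[569.2, 0.0, 316.9], [0.0, 569.2, 242.2], [0.0, 0.0, 1.0]] [[-0.8832, -0.4688, -0.0148], [-0.2768, 0.5463, -0.7906], [0.3787, -0.6941, -0.6122]] [0.5103, 0.2135, 1.1544]
wrist [[331.5, 0.0, 315.3], [0.0, 331.5, 235.6], [0.0, 0.0, 1.0]] [[0.3201, -0.9474, -0.0008], [-0.8974, -0.3035, 0.3204], [-0.3038, -0.1018, -0.9473]] [-0.6247, -0.0414, 0.3806]
```

View pics/scene0.png

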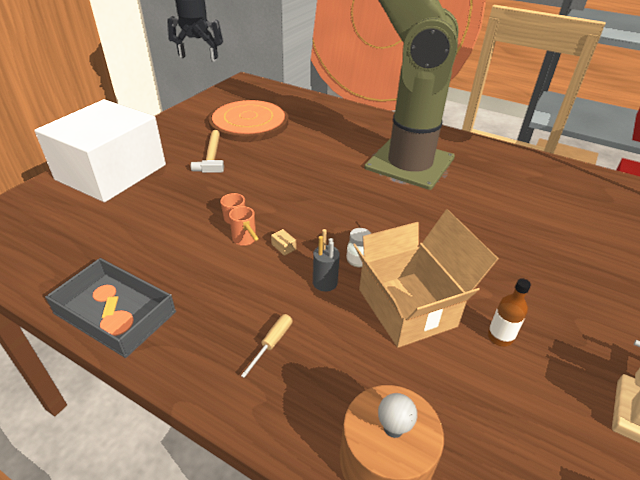

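View pics/side0.png

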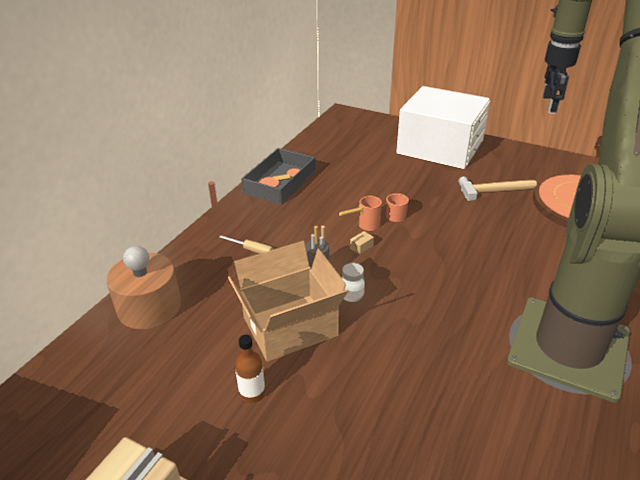

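Both views show the pot (scene ≈(243,226), handle toward (255,238)), the cup behind it, the block, the can and the jar. The carton is at ≈(420,285) in the scene view. I'll crop both views for precise corners.

Create h.py:
```python
import numpy as np,cv2
from rig import ctrl
def ray(n,uv):
    p=ctrl.camera_params(n);K,R,t=map(np.array,(p['camera_matrix'],p['R'],p['t']))
    return -R.T@t,R.T@np.linalg.solve(K,[uv[0],uv[1],1.])
def onz(n,uv,z):
    c,d=ray(n,uv);return c+d*(z-c[2])/d[2]
def tri(a,b,na="scene",nb="side"):
    c1,d1=ray(na,a);c2,d2=ray(nb,b)
    s=np.linalg.lstsq(np.c_[d1,-d2],c2-c1,rcond=None)[0]
    p,q=c1+s[0]*d1,c2+s[1]*d2
    return (p+q)/2,np.linalg.norm(p-q)
def proj(n,X):
    p=ctrl.camera_params(n);v=p['camera_matrix']@(np.array(p['R'])@X+p['t']);return v[:2]/v[2]
def crop(img,x0,y0,w,h,s,f):
    c=cv2.resize(img[y0:y0+h,x0:x0+w],None,fx=s,fy=s,interpolation=cv2.INTER_CUBIC)
    for x in range(-(-x0//20)*20,x0+w,20):
        cv2.line(c,(int((x-x0)*s),0),(int((x-x0)*s),6),(0,255,0),1);cv2.putText(c,str(x),(int((x-x0)*s),16),0,.35,(0,255,0))
    for y in range(-(-y0//20)*20,y0+h,20):
        cv2.line(c,(0,int((y-y0)*s)),(6,int((y-y0)*s)),(0,255,0),1);cv2.putText(c,str(y),(8,int((y-y0)*s)+4),0,.35,(0,255,0))
    cv2.imwrite(f,c)
```

Run:
```python
from h import *
crop(cv2.imread('pics/scene0.png'),340,200,200,150,4,'pics/c1.png')
crop(cv2.imread('pics/side0.png'),220,180,200,150+40,3.15,'pics/c2.png')
for n in('scene','side'):
    im=cv2.imread(f'pics/{n}0.png');hsv=cv2.cvtColor(im,cv2.COLOR_BGR2HSV)
    x0,y0=(215,185) if n=='scene' else (335,185)
    sub=hsv[y0:y0+65,x0:x0+80]
    print(n); 
    big=cv2.inRange(sub,(3,120,120),(12,190,255))
    cn,_=cv2.findContours(big,cv2.RETR_EXTERNAL,cv2.CHAIN_APPROX_SIMPLE)
    print([(cv2.boundingRect(c),cv2.contourArea(c)) for c in cn if cv2.contourArea(c)>30],x0,y0)
a=cv2.imread('pics/scene0.png')[185:250,215:305];b=cv2.imread('pics/side0.png')[185:260,330:420]
cv2.imwrite('pics/pot.png',np.hstack([cv2.resize(a,(390*90//65,390),interpolation=2)[:, :400],cv2.resize(b,None,fx=390/75,fy=390/75,interpolation=2)[:,:400]]))
```

```text
scene
[((0, 0, 80, 65), 4139.0)] 215 185
side
[((0, 0, 80, 65), 3726.5)] 335 185
```

View pics/c1.png

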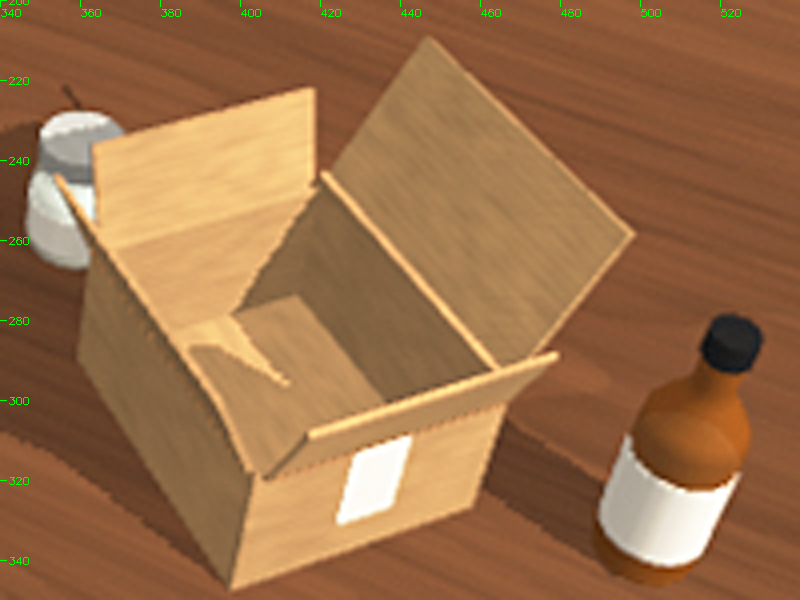

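View pics/c2.png

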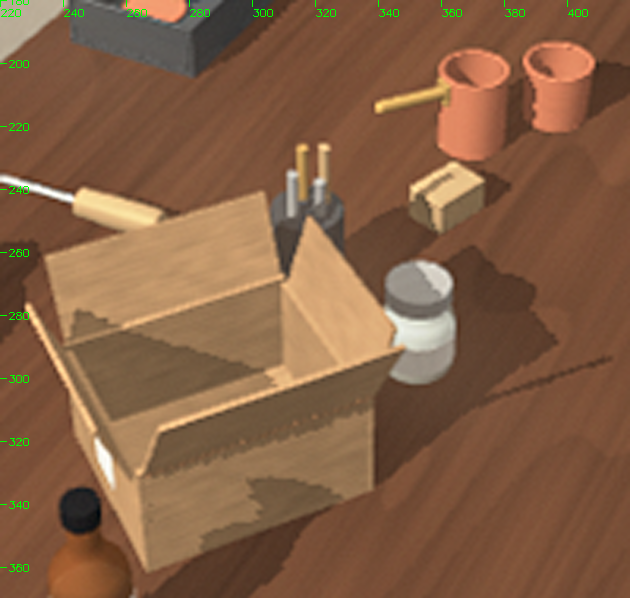

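View pics/pot.png

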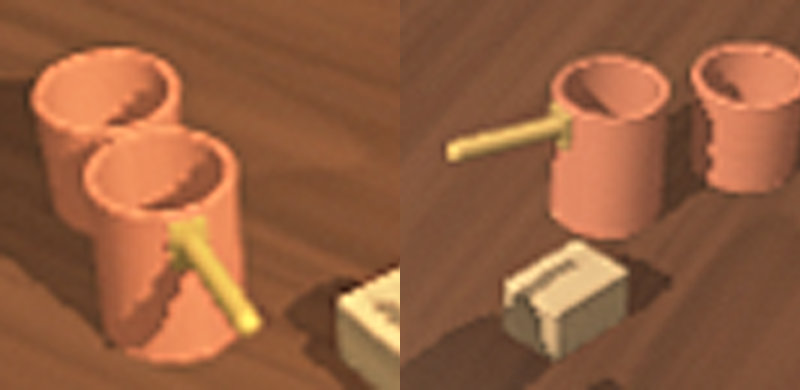

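Create m.py:
```python
from h import *
np.set_printoptions(precision=4,suppress=True)
c1=lambda x,y:(340+x/4,200+y/4)
c2=lambda x,y:(220+x/3.15,180+y/3.15)
sc,sd='scene','side'
print('na',onz(sc,c1(232,588),0),'aw',onz(sc,c1(474,508),0),onz(sd,c2(150,572),0),'wb',onz(sd,c2(373,488),0),'nb',onz(sc,c1(78,358),0))
P=[tri((241.8,213.3),(370.4,202.3)),tri((256.7,238.7),(340.6,214.2))]
print('pot',P,onz(sc,(241.8,213.3),.072),onz(sd,(370.4,202.3),.072),'handle',onz(sc,(256.7,238.7),.065),onz(sd,(340.6,214.2),.065))
print('cup',onz(sc,(232.8,200.3),.055),onz(sd,(396.9,199.6),.055))
for nm,a in dict(bottlecap=(c1(733,335),.15),cantop=((326,252),.09),jartop=(c1(82,130),.075)).items(): print(nm,onz(sc,*a))
print('jar side',onz(sd,c2(420,275),.075),'bottle side',onz(sd,c2(80,497),.15))
print('block side',onz(sd,c2(447,183),.03),'scene',onz(sc,(283,238),.03))
# flap free edges: wide
print('wide free',tri(c1(430,38),c2(403,350)),tri(c1(634,236),c2(160,432)))
print('b free',tri(c1(93,143),c2(310,220)),tri(c1(315,90),c2(395,325)))
print('n free',tri(c1(58,178),c2(265,193)),'a/n?')
print('a free',tri(c1(308,437),c2(28,306)),tri(c1(557,356),c2(145,475)))
```

```bash
python3 m.py
```

```text
na [0.6318 0.2333 0.    ] aw [0.5249 0.3159 0.    ] [0.524  0.3113 0.    ] wb [0.4301 0.1823 0.    ] nb [ 0.537   0.1049 -0.    ]
pot [(array([ 0.5302, -0.2035,  0.0724]), np.float64(0.0002111869722338123)), (array([ 0.5782, -0.1278,  0.0665]), np.float64(0.0020385769353749895))] [ 0.5299 -0.2037  0.072 ] [ 0.5304 -0.2042  0.072 ] handle [ 0.5777 -0.1278  0.065 ] [ 0.5794 -0.1314  0.065 ]
cup [ 0.4831 -0.2684  0.055 ] [ 0.4832 -0.2706  0.055 ]
bottlecap [0.5109 0.3915 0.15  ]
cantop [0.5604 0.0331 0.09  ]
jartop [0.4509 0.0572 0.075 ]
jar side [0.4591 0.0511 0.075 ] bottle side [0.5098 0.3879 0.15  ]
block side [ 0.509  -0.1079  0.03  ] scene [ 0.5117 -0.105   0.03  ]
wide free (array([0.3959, 0.2149, 0.1652]), np.float64(3.998977512002425e-05)) (array([0.4881, 0.3388, 0.1651]), np.float64(0.002105321123865504))
b free (array([0.522 , 0.0937, 0.1319]), np.float64(0.000853528158929211)) (array([0.4241, 0.1692, 0.1345]), np.float64(0.004689384053223441))
n free (array([0.559 , 0.0917, 0.1382]), np.float64(0.0037047401659245087)) a/n?
a free (array([0.6425, 0.2525, 0.1299]), np.float64(0.0019157218045903154)) (array([0.5124, 0.3256, 0.1049]), np.float64(0.005050403636846286))
```

Create plan.py:
```python
# plan.py w|c x y z yaw_deg ... : tool-axis shifts to targets (z = TCP height); c = carton frame; successive targets share the starting pose
import sys;from h import *
s=ctrl.state();R=np.array(s['ee_rot']);p=np.array(s['tcp_pos'])
from scipy.spatial.transform import Rotation as Q
C=np.array([.531,.2085]);Y=np.deg2rad(53.7)
v=sys.argv[2:]
for i in range(0,len(v),4):
    x,y,z,a=map(float,v[i:i+4]);a=np.deg2rad(a)
    if sys.argv[1]=='c': x,y=C+np.array([[np.cos(Y),-np.sin(Y)],[np.sin(Y),np.cos(Y)]])@[x,y];a+=Y
    G=np.array([[np.cos(a),np.sin(a),0],[np.sin(a),-np.cos(a),0],[0,0,-1]])
    print((R.T@(np.array([x,y,z])-p)).round(4),Q.from_matrix(R.T@G).as_rotvec().round(3))
```

```bash
python3 plan.py w .530 -.204 .2 57.5
```

```text
[ 0.4369 -0.2615  0.045 ] [-0.001 -0.    -0.678]
```
Distance .51 → 9 rows. At 70% joint speed could be longer. Do it in two calls; second computed after.

The manual's scale: shifts go in units of 50 mm. Converting my numbers, 0.25 m is 5, 0.2 m is 4.

Emit:
{"api": "move_tool", "payload": {"motion": {"moves":[[1,-0.6,0.2,0,0,-0.07],[2,-1.2,0.2,0,0,-0.15],[3,-1.8,0.4,0,0,-0.23],[4,-2.4,0.4,0,0,-0.31],[5,-3,0.6,0,0,-0.39]]}, "jaw": 0.085}}

```text
t: 0.78
tcp_pos: [0.3903, -0.3689, 0.2156]
ee_rot: [[0.753, 0.658, 0.001], [0.658, -0.753, -0.001], [0.0, 0.002, -1.0]]
ft_force: [1.7, -0.4, 0.4]
opening: 0.085
grasp_force: 0.0
```

```bash
python3 plan.py w .530 -.204 .15 57.5
```

```text
[ 0.2137 -0.0323  0.0656] [ 0.002 -0.    -0.285]
```

Emit:
{"api": "move_tool", "payload": {"motion": {"moves":[[1,-0.16,0.2,0,0,-0.07],[2,-0.32,0.4,0,0,-0.14],[3,-0.48,0.6,0,0,-0.2],[4,-0.6,1,0,0,-0.27],[4.28,-0.64,1.32,0,0,-0.285]]}}}

```text
t: 1.4
tcp_pos: [0.532, -0.2012, 0.1486]
ee_rot: [[0.534, 0.845, 0.002], [0.845, -0.534, 0.003], [0.003, 0.0, -1.0]]
ft_force: [-0.5, 0.7, -0.2]
opening: 0.0851
grasp_force: 0.0
```

Run:
```python
from h import *
cv2.imwrite('pics/w1.png',ctrl.camera('wrist'))
for X in([.53,-.204,.072],[.5773,-.129,.065]): print(proj('wrist',X))
```

```bash
python3 plan.py w .530 -.204 .052 57.5
```

```text
[316.06889369 259.63935934]
[316.03304673 118.21909896]
[-0.0034  0.0012  0.0947] [-0.003 -0.002  0.004]
```

View pics/w1.png

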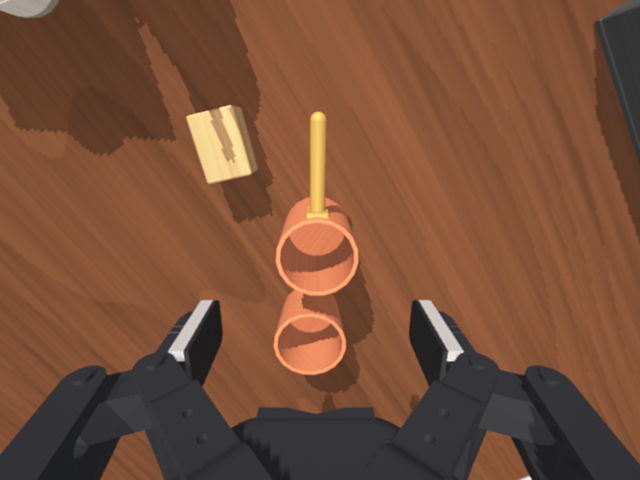

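The wrist view shows the pot rim centre at (317,256), where 316,260 was predicted. The handle runs straight up to (318,117), so it is aligned. Next I descend, grip and lift.

Converted, 0.095 m is 1.9, -0.003 m is -0.06.

Emit:
{"api": "move_tool", "payload": {"motion": {"moves":[[-0.06,0.02,0.6,0,0,0],[-0.06,0.02,1.2,0,0,0],[-0.06,0.02,1.8,0,0,0],[-0.06,0.02,1.9,0,0,0]]}}}

```text
t: 1.95
tcp_pos: [0.5262, -0.2098, 0.0528]
ee_rot: [[0.541, 0.841, -0.005], [0.841, -0.541, -0.0], [-0.003, -0.004, -1.0]]
ft_force: [0.0, -0.3, -0.0]
opening: 0.0852
grasp_force: 0.0
```

Emit:
{"api": "move_tool", "payload": {"motion": {"moves":[[0,0,0,0,0,0],[0,0,0,0,0,0],[0,0,0,0,0,0],[0,0,0,0,0,0]]}, "jaw": 0.03}}

```text
t: 2.45
tcp_pos: [0.5291, -0.2092, 0.0559]
ee_rot: [[0.54, 0.842, 0.002], [0.842, -0.54, -0.001], [-0.0, 0.002, -1.0]]
ft_force: [-2.1, -0.3, 6.7]
opening: 0.0552
grasp_force: 63.6
```

Emit:
{"api": "move_tool", "payload": {"motion": {"moves":[[0,0,-0.8,0,0,0],[0,0,-1.8,0,0,0],[0,0,-2.8,0,0,0],[0,0,-3.8,0,0,0],[0,0,-4,0,0,0]]}}}

```text
t: 3.08
tcp_pos: [0.5305, -0.209, 0.2584]
ee_rot: [[0.54, 0.842, 0.008], [0.842, -0.54, -0.002], [0.002, 0.008, -1.0]]
ft_force: [1.1, 0.3, -1.2]
opening: 0.0553
grasp_force: 64.4
```

```bash
python3 plan.py c -.0325 0 .25 0
```

```text
[ 0.3192 -0.2271  0.0073] [ 0.008 -0.002  0.063]
```

Emit:
{"api": "move_tool", "payload": {"motion": {"moves":[[0.6,-0.4,0,0,0,0.01],[1.6,-1.14,0,0,0,0.02],[2.6,-1.84,0,0,0,0.03],[3.6,-2.56,0,0,0,0.04],[4.6,-3.26,0,0,0,0.05]]}}}

```text
t: 3.7
tcp_pos: [0.5144, 0.0746, 0.2535]
ee_rot: [[0.581, 0.814, -0.002], [0.814, -0.581, -0.001], [-0.001, -0.001, -1.0]]
ft_force: [1.3, -0.3, -0.8]
opening: 0.0552
grasp_force: 64.4
```

```bash
python3 plan.py c -.037 0 .25 0
```

```text
[ 0.0816 -0.0648  0.0034] [-0.001  0.001  0.013]
```

Emit:
{"api": "move_tool", "payload": {"motion": {"moves":[[0.8,-0.66,0,0,0,0.01],[1.4,-1.1,0,0,0,0.01],[1.6,-1.3,0,0,0,0.01],[1.6,-1.3,0,0,0,0.01]]}}}

```text
t: 4.2
tcp_pos: [0.5084, 0.1757, 0.2537]
ee_rot: [[0.588, 0.809, -0.001], [0.809, -0.588, -0.001], [-0.002, -0.0, -1.0]]
ft_force: [0.1, -0.6, -2.2]
opening: 0.0552
grasp_force: 64.4
```

Run:
```python
from h import *
cv2.imwrite('pics/w2.png',ctrl.camera('wrist'))
C=np.array([.531,.2085]);Y=np.deg2rad(53.7)
M=np.array([[np.cos(Y),-np.sin(Y)],[np.sin(Y),np.cos(Y)]])
for x,y,z in((.08,.068,.08),(.08,-.068,.08),(-.08,-.068,.08),(-.08,.068,.08)): print(proj('wrist',np.r_[C+M@[x,y],z]).round(0))
```

```bash
python3 plan.py c -.037 0 .06 0
```

```text
[229.  74.]
[394.  74.]
[381. 254.]
[243. 254.]
[ 0.0042 -0.0024  0.1937] [0.    0.002 0.003]
```

View pics/w2.png

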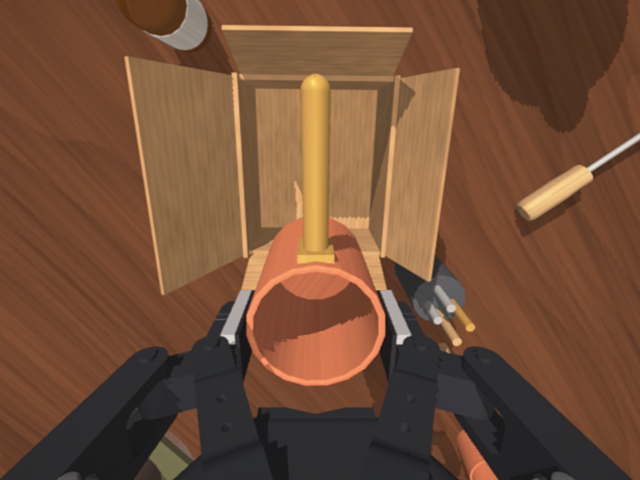

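The carton mouth's far corners are at (237,75) and (400,77) and the handle is at x≈316, so the pot is centred and aligned. I'll lower it straight down.

```bash
sed -i 's/C=np.array.*;Y/C=np.array([.5334,.2067]);Y/' plan.py
```

Emit:
{"api": "move_tool", "payload": {"motion": {"moves":[[0.04,0,0.6,0,0,0],[0.08,0,1.3,0,0,0],[0.08,0,2,0,0,0],[0.08,0,2.6,0,0,0],[0.08,0,3,0,0,0]]}}}

```text
t: 4.88
tcp_pos: [0.5114, 0.1758, 0.1028]
ee_rot: [[0.592, 0.806, -0.002], [0.806, -0.592, -0.003], [-0.003, 0.0, -1.0]]
ft_force: [-0.2, -0.2, -1.1]
opening: 0.0551
grasp_force: 64.3
```

Emit:
{"api": "move_tool", "payload": {"motion": {"moves":[[0,0,0.3,0,0,0],[0,0,0.6,0,0,0],[0,0,0.74,0,0,0],[0,0,0.8,0,0,0],[0,0,0.8,0,0,0]]}}}

```text
t: 5.5
tcp_pos: [0.5116, 0.1793, 0.0645]
ee_rot: [[0.589, 0.808, 0.001], [0.808, -0.589, 0.0], [0.0, 0.0, -1.0]]
ft_force: [-0.3, 0.5, -0.7]
opening: 0.0553
grasp_force: 64.4
```

```bash
python3 plan.py c -.037 0 .06 0
```

```text
[-0.0021  0.0013  0.0045] [ 0.    -0.     0.004]
```

Emit:
{"api": "move_tool", "payload": {"motion": {"moves":[[0,0,0.04,0,0,0],[0,0,0.08,0,0,0],[0,0,0.08,0,0,0]]}}}

```text
t: 5.88
tcp_pos: [0.5114, 0.1792, 0.0602]
ee_rot: [[0.589, 0.808, -0.0], [0.808, -0.589, -0.0], [-0.0, 0.0, -1.0]]
ft_force: [0.8, -0.2, -1.4]
opening: 0.0549
grasp_force: 64.4
```

Emit:
{"api": "move_tool", "payload": {"motion": {"moves":[[0,0,0.02,0,0,0],[0,0,0.03,0,0,0]]}}}

```text
t: 6.12
tcp_pos: [0.5115, 0.1793, 0.0599]
ee_rot: [[0.589, 0.808, 0.001], [0.808, -0.589, -0.0], [0.0, 0.001, -1.0]]
ft_force: [-2.6, -1.2, 12.9]
opening: 0.0554
grasp_force: 65.7
```

Emit:
{"api": "move_tool", "payload": {"motion": {"moves":[[0,0,0.02,0,0,0],[0,0,0.03,0,0,0]]}}}

```text
t: 6.38
tcp_pos: [0.5114, 0.1793, 0.0598]
ee_rot: [[0.589, 0.808, 0.001], [0.808, -0.589, -0.0], [0.001, 0.001, -1.0]]
ft_force: [-5.6, -1.7, 26.8]
opening: 0.0554
grasp_force: 66.9
```

Contact with the floor is confirmed. I'll release and rise.

Emit:
{"api": "move_tool", "payload": {"motion": {"moves":[[0,0,-0.02,0,0,0],[0,0,-0.04,0,0,0],[0,0,-0.04,0,0,0]]}, "jaw": 0.076}}

```text
t: 6.75
tcp_pos: [0.5115, 0.1792, 0.0592]
ee_rot: [[0.589, 0.808, 0.0], [0.808, -0.589, -0.0], [-0.0, 0.0, -1.0]]
ft_force: [-0.9, 0.1, 0.3]
opening: 0.0758
grasp_force: 0.0
```

Emit:
{"api": "move_tool", "payload": {"motion": {"moves":[[0,0,-0.6,0,0,0],[0,0,-1.6,0,0,0],[0,0,-2.6,0,0,0],[0,0,-3.2,0,0,0]]}}}

```text
t: 7.25
tcp_pos: [0.5121, 0.1795, 0.2215]
ee_rot: [[0.589, 0.808, 0.002], [0.808, -0.589, 0.001], [0.002, 0.001, -1.0]]
ft_force: [1.1, -0.2, -1.1]
opening: 0.0761
grasp_force: 0.0
```

Run:
```python
from h import *
cv2.imwrite('pics/w3.png',ctrl.camera('wrist'))
print(ctrl.state()['tcp_pos'])
```

```bash
python3 plan.py c .15 0 .2 0
```

```text
[0.51365743 0.18021768 0.22442167]
[0.1829 0.0007 0.0257] [ 0.004 -0.007  0.003]
```

View pics/w3.png

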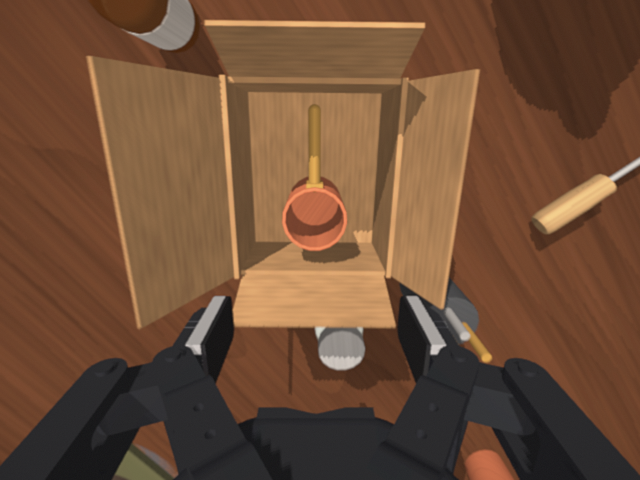

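The pot stands upright inside, rim centre (315,217), with its handle inside at (314,108), and all four flaps are open. Next is short flap a: close the fingers and move outside it.

Emit:
{"api": "move_tool", "payload": {"motion": {"moves":[[1,0,0,0,0,0],[2,0,0,0,0,0],[3,0,0.2,0,0,0],[3.66,0,0.6,0,0,0],[3.66,0,0.6,0,0,0]]}, "jaw": 0.0}}

```text
t: 7.92
tcp_pos: [0.6181, 0.3291, 0.186]
ee_rot: [[0.587, 0.81, -0.004], [0.81, -0.587, -0.0], [-0.003, -0.003, -1.0]]
ft_force: [-0.2, -1.4, -0.2]
opening: -0.0003
grasp_force: 0.0
```

```bash
python3 plan.py c .15 0 .128 0 .08 0 .128 0 .05 0 .12 0 .04 0 .1 0
```

```text
[0.0013 0.0044 0.058 ] [-0.003  0.003  0.006]
[-0.0687  0.004   0.0582] [-0.003  0.003  0.006]
[-0.0986  0.0038  0.0663] [-0.003  0.003  0.006]
[-0.1086  0.0038  0.0863] [-0.003  0.003  0.006]
```

Emit:
{"api": "move_tool", "payload": {"motion": {"moves":[[0,0.08,0.6,0,0,0],[0,0.08,1.16,0,0,0],[-0.4,0.08,1.16,0,0,0],[-0.9,0.08,1.16,0,0,0],[-1.4,0.08,1.16,0,0,0]]}}}

```text
t: 8.55
tcp_pos: [0.5807, 0.2668, 0.1316]
ee_rot: [[0.59, 0.808, 0.001], [0.808, -0.59, -0.0], [0.0, 0.0, -1.0]]
ft_force: [1.5, 0.6, -0.5]
opening: -0.0
grasp_force: 0.4
```

Emit:
{"api": "move_tool", "payload": {"motion": {"moves":[[-0.4,0,0,0,0,0],[-0.7,0,0.2,0,0,0],[-0.8,0,0.4,0,0,0],[-0.8,0,0.56,0,0,0]]}}}

```text
t: 9.05
tcp_pos: [0.5575, 0.235, 0.1029]
ee_rot: [[0.59, 0.808, -0.0], [0.808, -0.59, -0.001], [-0.001, 0.0, -1.0]]
ft_force: [-0.1, -0.2, 0.8]
opening: -0.0001
grasp_force: 0.2
```

```bash
python3 plan.py c .04 0 .0975 0
```

```text
[ 0.0029 -0.0027  0.0053] [0.    0.001 0.003]
```

Emit:
{"api": "move_tool", "payload": {"motion": {"moves":[[0.04,0,0.06,0,0,0],[0.04,0,0.1,0,0,0],[0.04,0,0.1,0,0,0]]}}}

```text
t: 9.43
tcp_pos: [0.559, 0.238, 0.0982]
ee_rot: [[0.589, 0.808, 0.0], [0.808, -0.589, 0.0], [0.0, -0.0, -1.0]]
ft_force: [-0.7, -0.1, 0.0]
opening: 0.0002
grasp_force: 0.0
```

```bash
python3 plan.py c .04 0 .0975 0
```

```text
[-0.0003 -0.0021  0.0007] [-0.    -0.     0.004]
```

Emit:
{"api": "move_tool", "payload": {"motion": {"moves":[[0,0,0.02,0,0,0],[0,0,0.03,0,0,0]]}}}

```text
t: 9.68
tcp_pos: [0.5591, 0.2377, 0.0971]
ee_rot: [[0.589, 0.808, 0.001], [0.808, -0.589, 0.0], [0.001, 0.0, -1.0]]
ft_force: [-1.5, 0.8, 3.8]
opening: 0.0001
grasp_force: 1.9
```

Emit:
{"api": "move_tool", "payload": {"motion": {"moves":[[0,0,-1,0,0,0],[-0.4,0,-2,0,0,0],[-1.4,0,-2.2,0,0,0],[-2.4,0,-2.2,0,0,0],[-3.4,0,-2.2,0,0,0]]}}}

```text
t: 10.3
tcp_pos: [0.4579, 0.0988, 0.2072]
ee_rot: [[0.589, 0.808, 0.001], [0.808, -0.589, -0.0], [0.001, 0.001, -1.0]]
ft_force: [-0.1, -0.1, 0.3]
opening: -0.0
grasp_force: 0.0
```

Run:
```python
from h import *
cv2.imwrite('pics/w4.png',ctrl.camera('wrist'))
```

```bash
python3 plan.py c -.15 0 .13 0
```

```text
[-0.0076 -0.0024  0.0765] [-0.002  0.012 -0.002]
```

View pics/w4.png

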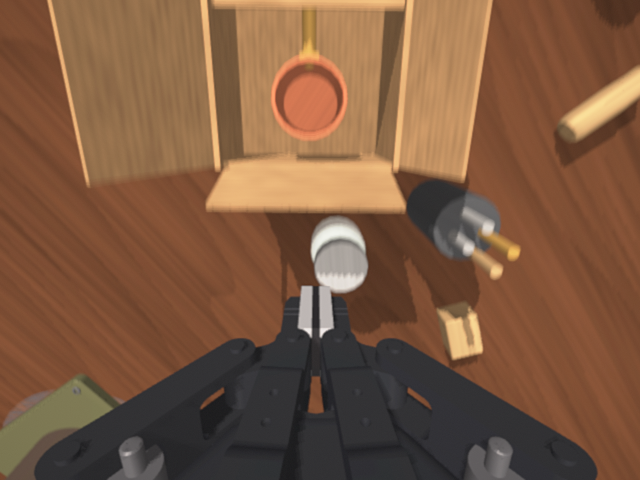

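Flap a lies flat (edge at row ≈5) and flap b is still open at rows 160–212, with the jar in front of it. I'll do b the same way, mirrored, passing above the 75 mm jar.

Emit:
{"api": "move_tool", "payload": {"motion": {"moves":[[-0.1,-0.04,0.8,0,0,0],[-0.1,-0.04,1.52,0,0,0],[0.3,-0.04,1.52,0,0,0],[0.8,-0.04,1.52,0,0,0],[1.3,-0.04,1.52,0,0,0]]}}}

```text
t: 10.98
tcp_pos: [0.4955, 0.154, 0.1306]
ee_rot: [[0.589, 0.808, -0.001], [0.808, -0.589, -0.001], [-0.002, -0.0, -1.0]]
ft_force: [-0.8, -0.3, -0.1]
opening: 0.0001
grasp_force: 0.3
```

Emit:
{"api": "move_tool", "payload": {"motion": {"moves":[[0.4,0,0,0,0,0],[0.7,0,0.2,0,0,0],[0.8,0,0.4,0,0,0],[0.8,0,0.56,0,0,0],[0.8,0,0.6,0,0,0]]}}}

```text
t: 11.6
tcp_pos: [0.5179, 0.185, 0.0998]
ee_rot: [[0.59, 0.808, -0.002], [0.808, -0.59, -0.002], [-0.003, -0.001, -1.0]]
ft_force: [-0.4, -0.4, 0.9]
opening: -0.0002
grasp_force: 0.2
```

```bash
python3 plan.py c -.04 0 .097 0
```

```text
[-0.0134 -0.0004  0.0029] [-0.001  0.003  0.003]
```

Converted, -0.009 m is -0.18, -0.005 m is -0.1.

Emit:
{"api": "move_tool", "payload": {"motion": {"moves":[[-0.1,0,0.02,0,0,0],[-0.18,0,0.06,0,0,0],[-0.18,0,0.08,0,0,0]]}}}

```text
t: 11.98
tcp_pos: [0.5131, 0.1777, 0.0969]
ee_rot: [[0.59, 0.808, -0.001], [0.808, -0.59, -0.001], [-0.002, 0.0, -1.0]]
ft_force: [-1.7, -2.0, 6.9]
opening: 0.0003
grasp_force: 3.4
```

Emit:
{"api": "move_tool", "payload": {"motion": {"moves":[[0,0,-1,0,0,0],[0.4,0,-2,0,0,0],[1,0.6,-2.2,0,0,0],[1.2,1.6,-2.2,0,0,0],[1.2,2.6,-2.2,0,0,0]]}}}

```text
t: 12.6
tcp_pos: [0.6554, 0.1513, 0.2073]
ee_rot: [[0.588, 0.809, 0.001], [0.809, -0.588, 0.001], [0.002, 0.0, -1.0]]
ft_force: [-0.3, 0.7, 0.9]
opening: -0.0002
grasp_force: 0.0
```

Run:
```python
from h import *
cv2.imwrite('pics/sc5.png',ctrl.camera('scene'));cv2.imwrite('pics/w5.png',ctrl.camera('wrist'))
crop(cv2.imread('pics/sc5.png'),340,200,200,150,4,'pics/c5.png')
```

```bash
python3 plan.py c .02 -.14 .133 0
```

```text
[-0.0033  0.0012  0.0733] [ 0.006  0.001 -0.006]
```

View pics/w5.png

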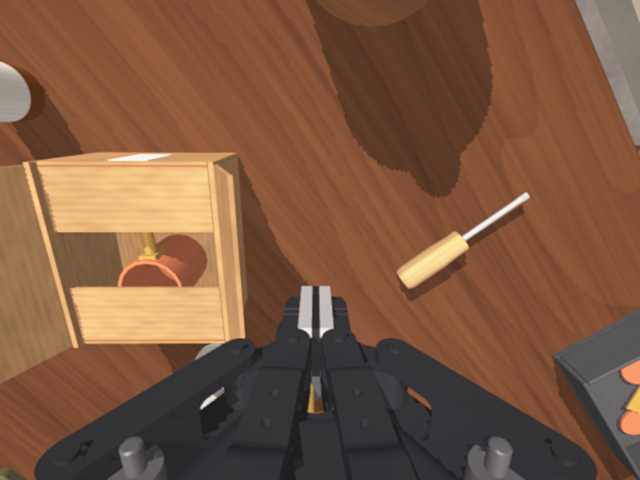

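Both short flaps lie flat (bands at rows 165–232 and 288–342), and the narrow flap still stands at column ≈235. Now the narrow flap.

Emit:
{"api": "move_tool", "payload": {"motion": {"moves":[[0,0,0.8,0,0,0],[0,0,1.46,0,0,0],[0,-0.4,1.46,0,0,0],[0,-0.9,1.46,0,0,0],[0,-1.36,1.46,0,0,0]]}}}

```text
t: 13.32
tcp_pos: [0.5982, 0.191, 0.1336]
ee_rot: [[0.589, 0.808, -0.0], [0.808, -0.589, -0.0], [-0.0, 0.0, -1.0]]
ft_force: [0.9, -0.1, -0.6]
opening: 0.0001
grasp_force: 0.4
```

Emit:
{"api": "move_tool", "payload": {"motion": {"moves":[[0,-0.4,0,0,0,0],[0,-0.76,0.16,0,0,0],[0,-0.9,0.36,0,0,0],[0,-0.9,0.54,0,0,0],[0,-0.9,0.58,0,0,0]]}}}

```text
t: 13.95
tcp_pos: [0.5628, 0.2164, 0.1038]
ee_rot: [[0.59, 0.808, -0.001], [0.808, -0.59, -0.001], [-0.001, -0.0, -1.0]]
ft_force: [-0.8, 0.3, 0.2]
opening: -0.0001
grasp_force: 0.2
```

```bash
python3 plan.py c .02 -.028 .101 0
```

```text
[-0.0052  0.01    0.0028] [-0.     0.001  0.003]
```

Converted, 0.01 m is 0.2, 0.005 m is 0.1.

Emit:
{"api": "move_tool", "payload": {"motion": {"moves":[[0,0.1,0.02,0,0,0],[0,0.2,0.06,0,0,0],[0,0.2,0.08,0,0,0]]}}}

```text
t: 14.32
tcp_pos: [0.5723, 0.2103, 0.1014]
ee_rot: [[0.591, 0.807, 0.002], [0.807, -0.591, -0.001], [0.001, 0.002, -1.0]]
ft_force: [-0.7, -1.3, 7.1]
opening: 0.0002
grasp_force: 4.1
```

Emit:
{"api": "move_tool", "payload": {"motion": {"moves":[[0,0,-1,0,0,0],[-0.4,0,-2,0,0,0],[-0.8,-0.8,-2.4,0,0,0],[-0.8,-1.8,-2.4,0,0,0],[-0.8,-2.8,-2.4,0,0,0]]}}}

```text
t: 14.95
tcp_pos: [0.4335, 0.262, 0.2215]
ee_rot: [[0.59, 0.807, 0.002], [0.807, -0.59, 0.001], [0.002, 0.001, -1.0]]
ft_force: [0.0, 0.6, -0.8]
opening: 0.0004
grasp_force: 0.0
```

Emit:
{"api": "move_tool", "payload": {"motion": {"moves":[[0,-0.8,0,0,0,0],[0,-1.1,0,0,0,0],[0,-1.1,0,0,0,0]]}}}

```text
t: 15.32
tcp_pos: [0.3898, 0.2942, 0.2209]
ee_rot: [[0.588, 0.809, 0.001], [0.809, -0.588, -0.0], [0.0, 0.001, -1.0]]
ft_force: [0.5, 0.5, -1.1]
opening: 0.0001
grasp_force: 0.0
```

Run:
```python
from h import *
cv2.imwrite('pics/sc6.png',ctrl.camera('scene'))
crop(cv2.imread('pics/sc6.png'),340,200,200,150,4,'pics/c6.png')
```

```bash
python3 plan.py c -.02 .165 .145 0
```

```text
[-0.0054  0.0011  0.0758] [ 0.001 -0.     0.002]
```

View pics/c6.png

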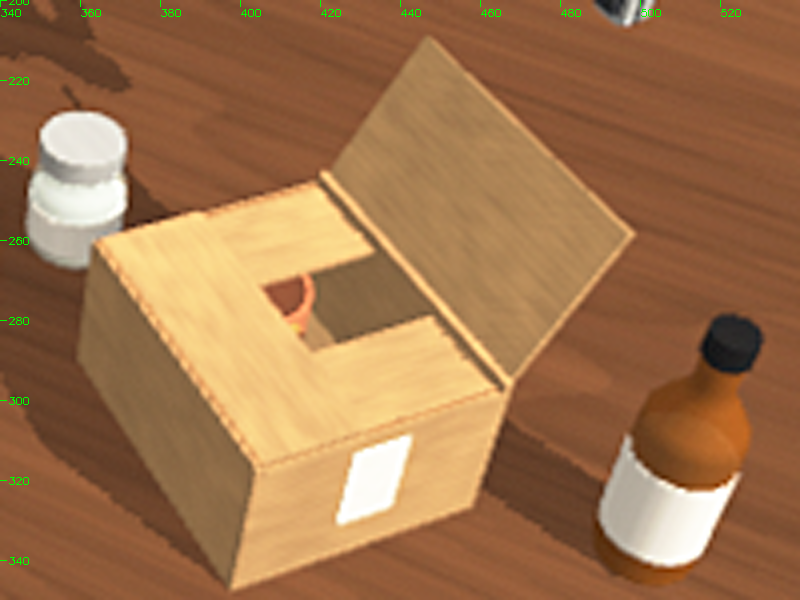

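The three flaps lie flat, the pot rim shows inside at (413,273), and the wide flap is still up. Now I fold the wide flap.

Converted, 0.09 m is 1.8, 0.06 m is 1.2.

Emit:
{"api": "move_tool", "payload": {"motion": {"moves":[[-0.1,0,0.8,0,0,0],[-0.1,0,1.52,0,0,0],[-0.1,0.6,1.52,0,0,0],[-0.1,1.2,1.52,0,0,0],[-0.1,1.8,1.52,0,0,0]]}}}

```text
t: 16.0
tcp_pos: [0.4596, 0.2369, 0.1502]
ee_rot: [[0.588, 0.809, 0.003], [0.809, -0.588, 0.001], [0.003, 0.002, -1.0]]
ft_force: [0.8, -0.1, 1.3]
opening: 0.0003
grasp_force: 0.4
```

Emit:
{"api": "move_tool", "payload": {"motion": {"moves":[[0,0.5,-0.1,0,0,0],[0,0.9,0,0,0,0],[0,1.2,0.2,0,0,0],[0,1.4,0.5,0,0,0],[0,1.4,0.68,0,0,0]]}}}

```text
t: 16.62
tcp_pos: [0.5157, 0.1949, 0.1088]
ee_rot: [[0.59, 0.808, -0.002], [0.808, -0.59, -0.001], [-0.002, -0.001, -1.0]]
ft_force: [0.8, 0.1, 0.1]
opening: 0.0
grasp_force: 0.1
```

```bash
python3 plan.py c -.02 .0 .1055 0
```

```text
[-0.      0.0072  0.0033] [-0.001  0.002  0.003]
```

Converted, 0.004 m is 0.08, 0.003 m is 0.06.

Emit:
{"api": "move_tool", "payload": {"motion": {"moves":[[0,0,0.04,0,0,0],[0,0,0.06,0,0,0],[0,0,0.08,0,0,0]]}}}

```text
t: 17.0
tcp_pos: [0.5158, 0.1963, 0.1071]
ee_rot: [[0.588, 0.809, 0.0], [0.809, -0.588, 0.0], [0.001, 0.0, -1.0]]
ft_force: [0.0, -0.6, 0.4]
opening: -0.0003
grasp_force: 0.1
```

Emit:
{"api": "move_tool", "payload": {"motion": {"moves":[[0,0,-1,0,0,0],[0,-0.6,-2,0,0,0],[0,-1.6,-2.6,0,0,0],[0,-2.6,-2.8,0,0,0],[0,-3.4,-2.8,0,0,0]]}}}

```text
t: 17.62
tcp_pos: [0.3772, 0.2977, 0.2483]
ee_rot: [[0.588, 0.809, 0.002], [0.809, -0.588, 0.003], [0.003, 0.0, -1.0]]
ft_force: [1.2, 0.3, -0.3]
opening: -0.0
grasp_force: 0.0
```

Run:
```python
from h import *
a=ctrl.camera('scene')[200:350,340:540];b=ctrl.camera('side')[210:360,220:420]
cv2.imwrite('pics/end.png',cv2.resize(np.vstack([a,b]),None,fx=2,fy=2,interpolation=2))
```

```text
(no output)
```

View pics/end.png

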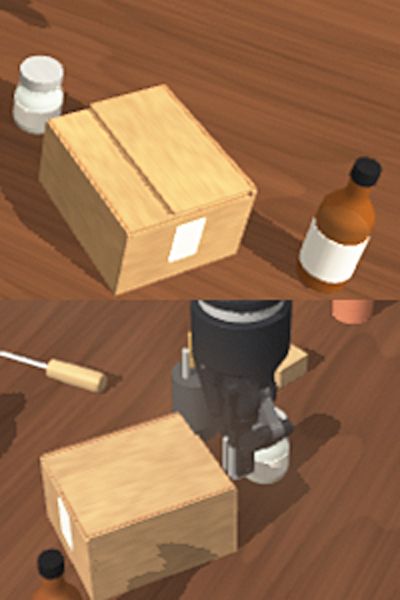

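All four flaps are flat: in the end picture the lid is closed, with the wide flap's edge running from ≈(92,105) to (172,213) over the narrow one. The arm is clear, so I'm handing in.

```bash
python3 -c "
from rig import ctrl
print(ctrl.sign_off())"
```

```text
the job is handed in; nothing more can be done
None
```

The pot stands upright in the carton and all four flaps are folded flat in the required order; I handed the job in at about 18 s, but the hand-in returned no verdict.

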